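# Set up the card dealing machine for four players

### The job

Set up the card dealing machine for the next game: load the card cassette that stands in the wooden rack by laying it flat and square on top of the one already in the machine's tray, and set the players dial by turning it back (counter-clockwise from above) to its end stop and then forward exactly four clicks, never past the fourth. The leather mat is free for putting the cassette down, tipping it flat and taking it again; load and set the dial in either order, and leave the mug, dice cup and chalk box where they stand.

Things in the scene. Friction and masses are not known exactly. Their poses are not given: they have to be found in the camera images.
- machine: Card dealing machine, a black box 130 mm (x) by 270 mm (y, from -130 to +140) by 60 mm high, fixed to the table at a varying place and yaw. Origin: on the table under its middle. A low chute sticks out on its -x side. On its flat top, towards its -y end, is the tray; towards its +y end the dial.
- tray_centre (a point): Centre of the tray floor, on the machine's top (60 mm above the table), 65 mm from the machine's origin towards -y; axes as the machine's. The tray is a recess 68 mm (x) by 106 mm (y) inside a steel rim 6 mm high and 4 mm thick.
- dial_centre (a point): Fixed point on the dial's vertical axis at a good height to grip, 24 mm above the machine's top, 75 mm from the machine's origin towards +y. The dial is a round grey ribbed knob, 54 mm across, its top 35 mm above the machine's top. Nothing else rises from the machine's top within 85 mm of its axis.
- stop_slide (a joint): Slide inside the machine, out of sight, that the dial drives: 0 at the dial's counter-clockwise end stop, plus 0.0015 (1.5 mm) per click forward, so 0.006 at four clicks. The reading is noisy by about a click. Clicks stay where they are left; seven clicks forward there is another stop.
- cassette: Rigid card cassette to load, a white flat case 62 mm (x) by 100 mm (y) by 22 mm (z), 160 g or so, origin at its centre. It starts standing on a long edge in the middle slot of the rack (its own x axis vertical, y level along the slot, z level across the slot), its lower edge 6 mm and its top 68 mm above the table, upper 38 mm free above the rack's walls.
- base_cassette: Identical cassette lying flat and loose in the machine's tray, 62 mm along the machine's x, 100 mm along its y, 22 mm high; origin at its centre, 71 mm above the table.
- rack: Wooden rack fixed to the table, 114 mm (x) by 122 mm (y), 30 mm high, with three parallel slots along its y, each 30 mm wide with a floor 6 mm above the table, between walls 5 mm thick; outer slots empty. Origin: on the table under its middle.
- mat: Brown leather-like mat, 190 mm (x) by 130 mm (y), 3 mm thick, fixed flat on the table and clear: a place to put the cassette down. Origin: on the table under its middle.
- mug: White mug, 80 mm across, 90 mm high, loose; origin under its middle. To be left alone.
- dice_cup: Brown leather dice cup, 76 mm across, 100 mm high, loose; origin under its middle. To be left alone.
- chalk_box: Cardboard box of cue chalk, 70 by 90 by 45 mm, loose; origin under its middle. To be left alone.
- dial_top (a point): Fixed point on the dial's axis at the knob's top. Forward is clockwise from above, stops 24 deg apart. Knob and mechanism are joined by a spring (1.5 N m/rad, solid beyond 0.4 rad): turning winds it up until, at 0.35-0.6 N m, the mechanism snaps on one stop and the torque drops by 0.3 or more. Let go, the knob springs back to the stop. The end stop holds at 1 N m. Starts 1-2 clicks off it.
There are look-alikes about, which are no part of the job. Leave any black, orange or turquoise look-alike of the cassette alone.

How it is judged (in metres and radians):
On the way:
1. the dial is turned back to its end stop (value of joint stop_slide below 0.0004 m), for 0.2 s.
At the end, for the whole second after the job is handed in: The dial rests in its fourth click stop (slide 6 mm +-0.5) after having been back at its end stop. The cassette lies flat and still on the other, centres within 6 mm, sides within 5 degrees; the lower one is flat in the tray, within 7 mm of its centre. Bystanders moved under 30 mm (value of joint stop_slide between 0.0055 and 0.0065 m and horizontal distance between cassette and base_cassette below 0.006 m and angle between the y axis of cassette and the y axis of base_cassette, either way round below 0.09 rad and angle between the z axis of cassette and the z axis of base_cassette, either way round below 0.06 rad and z of cassette in the frame of tray_centre between 0.03 and 0.036 m and horizontal distance between base_cassette and tray_centre below 0.007 m and z of base_cassette in the frame of tray_centre between 0.008 and 0.0135 m and linear speed of cassette below 0.01 m/s and velocity of joint stop_slide below 0.002 m/s and distance of each of mug, dice_cup, chalk_box from where it was at the start of the episode below 0.03 m); the robot touches nothing.
It fails at once if the dial is turned past its fourth click (value of joint stop_slide above 0.0069 m).
It fails at once if the mug, dice cup or chalk box is pushed away (distance of any of mug, dice_cup, chalk_box from where it was at the start of the episode above 0.03 m).
It also fails if it takes over 72 s, if anything falls off the work surface, if the arm or the gripper's body presses on something with over 40 N, if the wrist force passes 120 N, or if a joint passes its speed limit or range.

### The arm

A 7-joint arm with a two-finger parallel gripper is mounted at the origin on the work surface. World frame = base frame: x ahead of the robot, y to its left, z up, the work surface at z = 0. Lengths are in m, angles in degrees, forces in N, time in s.
With the tool pointing down it reaches from about 0.425 to 0.875 m from the base axis. Payload 4.7 kg.
Tool frame: the origin (TCP) lies at the very end of the fingers, on their centre line; the grasp point (between the pads) lies 19 mm behind it; z points along the fingers, y is the line along which they close (so a half turn about z gives the same grasp; the last joint's range is limited). The gripper opens to 87 mm and grips with 3 to 60 N. Pads are 19 mm wide; open, the fingers measure 117 mm over their backs; the gripper's body (75 mm by 190 mm) begins 51 mm behind the grasp point.
Start: joints at [-75.911, 18.392, -4.016, 83.108, 1.295, 78.541, -3.26], TCP at [0.149, 0.633, 0.223] pointing down, gripper open.
Joint ranges: [-163.93, 163.93], [-17.29, 119.83], [-79.2, 71.16], [3.27, 140.29], [-89.18, 269.18], [5.43, 117.66], [-154.24, 154.24]. Speed limits (degrees/s): [147.25, 147.25, 180, 180, 180, 180, 180].

### API

Orientations are given as [roll, pitch, yaw] about the fixed x, y, z axes, in that order (R = Rz(yaw) Ry(pitch) Rx(roll)).
In Python, from cell import telemetry, cams, env gives the robot as it stands.
- The arm moves only by the tool arm_command, never from a script. Its argument "series" is text: rows parted by semicolons, each of 5 numbers parted by spaces: the shift along the tool's x, y, z in mm, then the turn about the tool's z in rad, then the closure in counts, from 0 (fully open) to 255 (shut). A call has 1 to 20 rows; each row shifts and turns the commanded pose from where the row before left it, along the tool's axes as they then stand; what a row does not reach is not made up. A row lasts 1/12 s, in which the tool goes at most 41.7 mm and 7.16 degrees, less where a joint would pass 70% of its speed; a pose out of reach is approached as far as the arm can. A call is refused whole if a number of a shift passes 41.7 or a number of a turn 0.125, either way. A call with a gripper value outside its range is refused whole. The fingers move at their own pace and stop on an object; "squeeze" is the grip in N (left out, the last holds). Time passes only in rows, so rows that do not move let the fingers close. It gives the time, the measured TCP pose, the force, the opening and the grip force at its end, in the units of the state.
- telemetry.get_obs(): the state, without advancing time (a new reading comes with each control period).
- cams.read_camera(name): name is "scene" or "top"; returns the picture (384x512x3 uint8, blue, green, red); there is no depth.
- cams.calibration(name): a dict with "K" (3x3 intrinsics, pixels), "dist" ([k1, k2, p1, p2, k3] as OpenCV has them; the pictures are not rectified), "origin" and "rotation" of the camera in the world. Camera axes: x right, y down, z forward; pixel columns grow to the right and rows downward; lengths in m; the calibration is good to about 2 mm. A picture is of the moment at which its call begins. calibration takes no time and is no camera call.
- env.sign_off(): hands the job in; it is judged then, once.
The state is a dict: "time_s": time; "qpos": joint angles; "joint_velocities": joint speeds; "effort": joint torques, N m; "tool_pos": TCP position; "tool_rot": TCP orientation; "force": force on the tool from outside, world axes, zero at the start; "wrist_torque": the same for the moment, N m; "grip_width": finger opening in m; "grasp_force": force on a finger pad.
Only numpy, scipy, OpenCV 4.12 (cv2) and the standard library are available. Lean on these libraries where they do the work, as an engineer would, in place of code of your own. Each camera call takes 0.05 s, during which the arm holds its last target. There are 200 camera calls.

## Working session

There is one attempt and no reset: what is moved stays moved. The work goes in short steps, Python scripts to look and compute and a tool call to move; the robot and the scene stay as the last step left them, time stands still between calls to the robot, and variables do not carry over. Pictures are saved under pics/ and viewed, at most 10 in all, crops included, and the job is handed in when it is done.

Besides the shell and the picture viewer there is one more tool, called after ">>>" as name(argument=value, ...), one argument or row to a line, values as JSON. arm_command: Moves the arm, as the interface text tells. Its arguments: {"type":"object","properties":{"series":{"type":"string"},"squeeze":{"type":"number"}},"required":["series"]}

```bash
mkdir -p pics; ls
python3 - <<'E'
from cell import telemetry, cams, env
import cv2
for n in("scene","top"):
    im=cams.read_camera(n);cv2.imwrite(f"pics/{n}0.png",im)
    c=cams.calibration(n);print(n,c)
print(telemetry.get_obs())
E
```

```text
pics
scene {'K': array([[439.66316802,   0.        , 260.7883934 ],
       [  0.        , 439.66316802, 188.70839435],
       [  0.        ,   0.        ,   1.        ]]), 'dist': array([-0.13614641,  0.        ,  0.        ,  0.        ,  0.        ]), 'origin': array([1.14342795, 0.78923562, 0.90461022]), 'rotation': array([-125.39938866,   -0.61610531,  145.28731676])}
top {'K': array([[465.49690569,   0.        , 253.28163332],
       [  0.        , 465.49690569, 190.64917165],
       [  0.        ,   0.        ,   1.        ]]), 'dist': array([-0.06190732,  0.        ,  0.        ,  0.        ,  0.        ]), 'origin': array([ 0.38625854, -0.10762292,  1.52215448]), 'rotation': array([-177.09694719,   -0.92636777,  -89.28070084])}
{'time_s': 0.1, 'qpos': array([-75.9108659 ,  18.43211213,  -4.01525956,  83.1670055 ,
         1.29501293,  78.54173652,  -3.26059118]), 'joint_velocities': array([-0.01963484, -0.17744457,  0.06841705, -0.18082523,  0.08096172,
       -0.01307788, -0.00656952]), 'effort': array([-1.32935033e-04, -4.92574883e+01, -4.05808305e-01, -3.13396668e+01,
       -6.42389199e-02,  3.94793821e-02,  5.36374716e-05]), 'tool_pos': array([0.14926369, 0.63212391, 0.22160941]), 'tool_rot': array([-1.79904377e+02,  5.60182620e-03,  1.66719598e+02]), 'force': array([-0.31204242, -0.36373536, -0.36344059]), 'wrist_torque': array([-0.01013215,  0.00136849, -0.00107368]), 'grasp_force': 0.0, 'grip_width': 0.08706016254711366}
```

View pics/scene0.png

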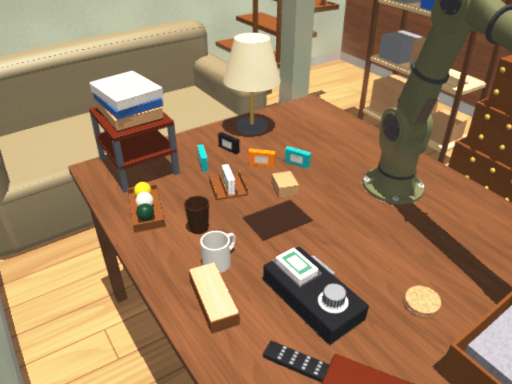

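View pics/top0.png

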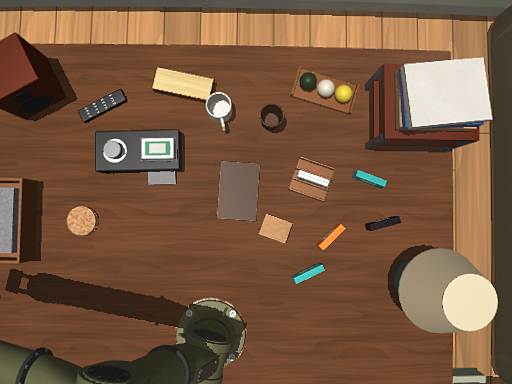

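```bash
cat > h.py <<'E'
import cv2, numpy as np
from scipy.spatial.transform import Rotation as Ro
from cell import cams, telemetry
def ray(n,px):
    c=cams.calibration(n);u=cv2.undistortPoints(np.float64(px).reshape(-1,1,2),c["K"],c["dist"]).reshape(-1,2)
    R=Ro.from_euler('xyz',c["rotation"],degrees=True).as_matrix()
    return c["origin"],np.c_[u,np.ones(len(u))]@R.T
def plane(n,px,z):
    o,d=ray(n,px);return (o+d*((z-o[2])/d[:,2])[:,None])
def blobs(n,im,mask,z,amin=30,roi=None):
    if roi: m=np.zeros_like(mask);x0,y0,x1,y1=roi;m[y0:y1,x0:x1]=mask[y0:y1,x0:x1];mask=m
    cs,_=cv2.findContours(mask,cv2.RETR_EXTERNAL,cv2.CHAIN_APPROX_NONE)
    out=[]
    for c in cs:
        if cv2.contourArea(c)<amin: continue
        c=c.reshape(-1,2);x=plane(n,c,z)[:,:2]
        (cx,cy),(w,h),a=cv2.minAreaRect((x*1000).astype(np.float32))
        print(n,"px",c.mean(0).round(0),"ctr mm",round(cx,1),round(cy,1),"size",round(w,1),round(h,1),"ang",round(a,1))
        out.append(c)
    return out
E
cat > m1.py <<'E'
from h import *
t=cv2.imread("pics/top0.png");s=cv2.imread("pics/scene0.png")
def hsv(i): return cv2.cvtColor(i,cv2.COLOR_BGR2HSV)
T=hsv(t);S=hsv(s)
def rng(H,a,b): return cv2.inRange(H,np.array(a),np.array(b))
W=([0,0,150],[180,60,255])
print("white cassette top, z=.068");blobs("top",t,rng(T,*W),.068,roi=(285,150,345,205))
blobs("scene",s,rng(S,*W),.068,roi=(205,155,250,200))
print("base z=.082 (top)");blobs("top",t,rng(T,[0,0,190],[180,255,255]),.082,roi=(135,130,180,165))
print("dial z=.095");blobs("top",t,rng(T,[0,0,100],[180,60,255]),.095,roi=(95,132,132,168))
print("machine z=.06");blobs("top",t,rng(T,[0,0,0],[180,255,55]),.06,roi=(85,120,195,180))
print("rack z=.03");blobs("top",t,rng(T,[5,80,90],[20,255,255]),.03,roi=(280,150,345,210))
print("mat");blobs("top",t,rng(T,[0,0,60],[180,90,130]),.003,roi=(205,150,270,230))
a=cv2.resize(t[145:210,280:350],(560,520)[:2] if 0 else (390,362),interpolation=cv2.INTER_CUBIC)
b=cv2.resize(s[145:210,200:270],(390,362),interpolation=cv2.INTER_CUBIC)
c=cv2.resize(t[120:185,85:190],(390,238),interpolation=cv2.INTER_CUBIC)
d=cv2.resize(s[240:340,255:375],(390,238),interpolation=cv2.INTER_AREA)
cv2.imwrite("pics/crop1.png",np.vstack([np.hstack([a,b]),np.hstack([c,d])]))
for p in [(158,149),(114,150),(180,135),(105,165),(238,190),(233,196),(338,172)]: print(p,t[p[1],p[0]],T[p[1],p[0]])
E
python3 m1.py
```

```text
white cassette top, z=.068
top px [313. 178.] ctr mm 503.8 -316.8 size 101.6 22.4 ang 71.5
scene px [229. 179.] ctr mm 518.7 -286.4 size 179.5 32.6 ang 67.1
base z=.082 (top)
top px [157. 148.] ctr mm 588.5 171.0 size 62.7 99.7 ang 0.7
dial z=.095
top px [114. 150.] ctr mm 578.8 300.4 size 74.8 71.5 ang 1.7
machine z=.06
top px [155. 164.] ctr mm 524.6 201.7 size 136.4 294.9 ang 27.8
rack z=.03
top px [312. 180.] ctr mm 501.3 -320.3 size 191.2 208.5 ang 0.7
mat
top px [237. 191.] ctr mm 463.3 -80.8 size 128.7 189.3 ang 86.6
(158, 149) [219 230 235] [ 21  17 235]
(114, 150) [185 185 188] [  0   4 188]
(180, 135) [19 22 27] [11 76 27]
(105, 165) [89 90 91] [15  6 91]
(238, 190) [ 89 100 120] [ 11  66 120]
(233, 196) [ 91  99 122] [  8  65 122]
(338, 172) [ 50  74 113] [ 11 142 113]
```

View pics/crop1.png

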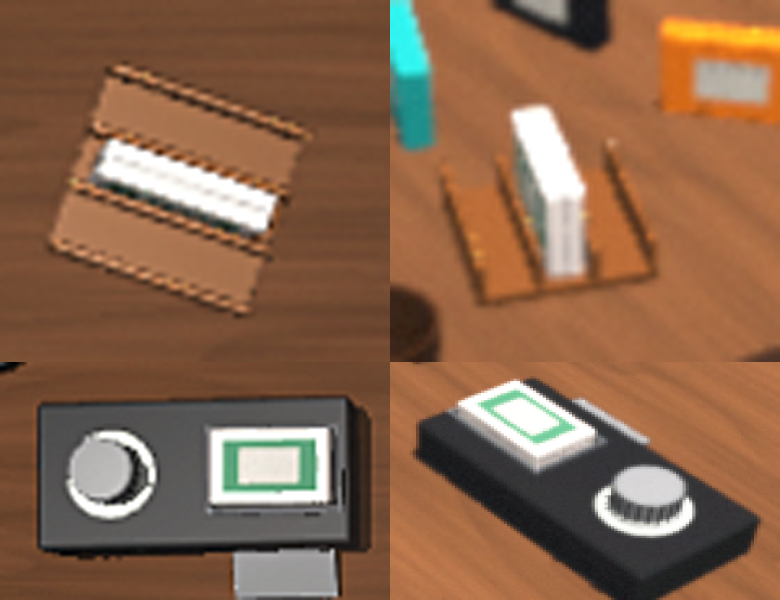

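```bash
cat > m2.py <<'E'
from h import *
t=cv2.imread("pics/top0.png");s=cv2.imread("pics/scene0.png")
T=cv2.cvtColor(t,cv2.COLOR_BGR2HSV);S=cv2.cvtColor(s,cv2.COLOR_BGR2HSV)
def rng(H,a,b): return cv2.inRange(H,np.array(a),np.array(b))
print("knob+ring row"); print(T[150,94:134,2]); print(S[290:300:4,312:355,2])
print("knob grey z=.095");blobs("top",t,rng(T,[0,0,165],[180,60,205]),.095,roi=(95,132,132,168),amin=60)
print("ring z=.06");blobs("top",t,rng(T,[0,0,120],[180,60,255]),.06,roi=(95,132,132,168))
m=rng(S,[0,0,110],[180,60,255]);blobs("scene",s,m,.06,roi=(312,278,356,316))
print("knob scene");blobs("scene",s,rng(S,[0,0,140],[180,60,200]),.095,roi=(312,278,356,316),amin=60)
print("machine top face");blobs("top",t,rng(T,[0,0,0],[180,90,110]),.06,roi=(88,125,182,178),amin=500)
print("base scene z=.082");blobs("scene",s,rng(S,[0,0,200],[180,255,255]),.082,roi=(270,240,325,290))
E
python3 m2.py
```

```text
knob+ring row
[121  43  91  83  84  83  83  83  81 122 190 183 181 182 183 184 184 185
 188 189 188 189 189 190 198 174  90  18  53  88  88 255 246  68  86  90
  91  92  91  92]
[[ 55  57  53  55  56  56  53  55  58  55  64 113 178 213 214 216 216 216
  215 215 215 216 216 215 218 217 218 217 217 217 216 218 204 132  69  55
   52  56  66 105 153 168 170]
 [ 55  54  57  53  55  56  70 140 233 253 243 115 127 186 213 215 218 219
  217 218 217 216 217 215 216 217 219 215 218 217 218 216 211 149  81  60
   54  56  54  56  54  56  55]
 [ 55  55  54  54  58 109 225 254 254 242 131  59  66  63  78 104 135 173
  198 212 216 215 215 216 217 215 216 215 212 197 173 126  99 205 251 181
   78  54  56  55  55  54  55]]
knob grey z=.095
top px [111. 149.] ctr mm 582.7 310.6 size 48.9 54.4 ang 46.3
ring z=.06
top px [114. 150.] ctr mm 582.1 310.3 size 73.3 73.5 ang 0.7
scene px [333. 298.] ctr mm 574.6 305.2 size 95.1 77.4 ang 20.3
knob scene
machine top face
top px [140. 152.] ctr mm 573.6 236.2 size 149.3 274.9 ang 0.7
base scene z=.082
scene px [298. 265.] ctr mm 592.6 174.7 size 70.3 113.2 ang 0.6
```

>>> arm_command(
  series="-35.4 -15.2 0 0 0;-35.4 -15.2 0 0 0;-35.4 -15.2 0 0 0;-35.4 -15.2 0 0 0;-35.4 -15.2 0 0 0;-35.4 -15.2 0 0 0;-35.4 -15.3 0 0 0;-35.4 -15.3 0 0 0;-35.4 -15.3 0 0 0;-35.4 -15.3 0 0 0;-35.4 -15.3 0 0 0;-35.4 -15.3 0 0 0;-35.4 -15.3 0 0 0;-35.2 -15.2 0 0 0;0 0 15 0.12 0;0 0 15 0.12 0;0 0 15 0.12 0;0 0 15 0.12 0;0 0 15 0.12 0;0 0 15 0.12 0",
  squeeze=50,
)

```text
time_s: 1.77
tool_pos: [0.5821, 0.3108, 0.1313]
tool_rot: [-179.9, -0.0, 125.1]
force: [0.1, -0.8, 0.4]
grip_width: 0.087
grasp_force: 0.0
```

```bash
cat > st.py <<'E'
import sys,numpy as np
from cell import telemetry
o=telemetry.get_obs();p=o["tool_pos"]*1000;y=o["tool_rot"][2];r=np.deg2rad(y)
print("t",round(o["time_s"],2),"p",p.round(1),"rot",o["tool_rot"].round(2),"F",o["force"].round(1),"M",o["wrist_torque"].round(3),"w",round(o["grip_width"]*1000,1),"g",round(o["grasp_force"],1),"q",o["qpos"].round(0))
if len(sys.argv)>3:
    d=np.array([float(a) for a in sys.argv[1:4]])-p
    print("tool shift",np.round([np.cos(r)*d[0]+np.sin(r)*d[1],np.sin(r)*d[0]-np.cos(r)*d[1],-d[2]],1),"norm",np.linalg.norm(d).round(1))
    if len(sys.argv)>4: print("turn rad",np.deg2rad((y-float(sys.argv[4])+180)%360-180).round(3))
E
python3 st.py 582.4 310.5 65
```

```text
t 1.77 p [582.1 310.8 131.3] rot [-1.7994e+02 -1.0000e-02  1.2513e+02] F [ 0.1 -0.8  0.4] M [-0.093  0.024 -0.087] w 87.0 g 0.0 q [-45.  23.  19.  89.  -8.  69.  10.]
tool shift [-0.5  0.1 66.3] norm 66.3
```

>>> arm_command(
  series="0 0 22 0 0;0 0 22 0 0;0 0 22 0 0;0 0 0 0 60;0 0 0 0 80;0 0 0 0 90;0 0 0 0 120;0 0 0 0 120;0 0 0 0 120",
  squeeze=15,
)

```text
time_s: 2.52
tool_pos: [0.5829, 0.3113, 0.0677]
tool_rot: [179.9, -0.0, 125.5]
force: [0.1, 1.1, 0.5]
grip_width: 0.0551
grasp_force: 0.1
```

```bash
python3 st.py
```

```text
t 2.52 p [582.9 311.3  67.7] rot [179.91  -0.   125.46] F [0.1 1.1 0.5] M [-0.066 -0.004  0.021] w 55.1 g 0.1 q [-45.  26.  18.  92.  -9.  63.  12.]
```

>>> arm_command(
  series="0 0 2 0 160;0 0 0 0 160;0 0 0 0 160;0 0 0 0 160",
  squeeze=55,
)

```text
time_s: 2.85
tool_pos: [0.5834, 0.3116, 0.0675]
tool_rot: [179.8, -0.0, 125.5]
force: [-1.5, -1.3, 10.0]
grip_width: 0.0532
grasp_force: 55.0
```

```bash
python3 st.py
```

```text
t 2.85 p [583.4 311.6  67.5] rot [ 1.7984e+02 -2.0000e-02  1.2546e+02] F [-1.5 -1.3 10. ] M [-0.438  0.682 -0.064] w 53.2 g 55.0 q [-45.  27.  18.  92.  -9.  63.  12.]
```

>>> arm_command(
  series="0 0 0 -0.05 160;0 0 0 -0.05 160;0 0 0 -0.05 160;0 0 0 -0.05 160;0 0 0 0 160;0 0 0 0 160",
)

```text
time_s: 3.35
tool_pos: [0.5831, 0.3112, 0.0675]
tool_rot: [179.9, -0.0, 136.9]
force: [-3.6, -1.7, 10.7]
grip_width: 0.0531
grasp_force: 55.0
```

```bash
python3 st.py
```

```text
t 3.35 p [583.1 311.2  67.5] rot [ 1.7989e+02 -1.0000e-02  1.3687e+02] F [-3.6 -1.7 10.7] M [-0.55   0.938 -0.308] w 53.1 g 55.0 q [-43.  26.  16.  92.  -8.  63.  22.]
```

>>> arm_command(
  series="0 0 0 -0.05 160;0 0 0 -0.05 160;0 0 0 0 160",
)

```text
time_s: 3.6
tool_pos: [0.5829, 0.311, 0.0675]
tool_rot: [179.9, -0.0, 142.7]
force: [-4.5, -1.5, 11.1]
grip_width: 0.0532
grasp_force: 55.0
```

```bash
python3 st.py
```

```text
t 3.6 p [582.9 311.   67.5] rot [ 1.7991e+02 -1.0000e-02  1.4269e+02] F [-4.5 -1.5 11.1] M [-0.627  1.007 -0.459] w 53.2 g 55.0 q [-42.  26.  15.  92.  -7.  63.  28.]
```

>>> arm_command(
  series="0 0 0 -0.05 160;0 0 0 -0.05 160;0 0 0 0 160",
)

```text
time_s: 3.85
tool_pos: [0.5828, 0.3107, 0.0675]
tool_rot: [179.9, -0.0, 148.4]
force: [-4.4, -3.2, 11.2]
grip_width: 0.0531
grasp_force: 55.0
```

```bash
python3 st.py
```

```text
t 3.85 p [582.8 310.7  67.5] rot [ 1.7994e+02 -1.0000e-02  1.4838e+02] F [-4.4 -3.2 11.2] M [-0.666  1.069 -0.527] w 53.1 g 55.0 q [-41.  26.  14.  92.  -7.  63.  33.]
```

>>> arm_command(
  series="0 0 0 -0.05 160;0 0 0 -0.05 160;0 0 0 0 160",
)

```text
time_s: 4.1
tool_pos: [0.5827, 0.3107, 0.0675]
tool_rot: [180.0, -0.0, 154.2]
force: [-4.2, -2.9, 12.3]
grip_width: 0.053
grasp_force: 55.0
```

```bash
python3 st.py
```

```text
t 4.1 p [582.7 310.7  67.5] rot [179.96  -0.   154.18] F [-4.2 -2.9 12.3] M [-0.763  1.086 -0.147] w 53.0 g 55.0 q [-40.  26.  13.  92.  -6.  63.  38.]
```

>>> arm_command(
  series="0 0 0 -0.05 160;0 0 0 -0.05 160;0 0 0 -0.05 160;0 0 0 0 160",
)

```text
time_s: 4.43
tool_pos: [0.5825, 0.3104, 0.0675]
tool_rot: [180.0, -0.0, 162.7]
force: [-5.7, -3.6, 12.0]
grip_width: 0.0531
grasp_force: 55.0
```

```bash
python3 st.py
```

```text
t 4.43 p [582.5 310.4  67.5] rot [ 1.7999e+02 -1.0000e-02  1.6273e+02] F [-5.7 -3.6 12. ] M [-0.81   1.193 -0.409] w 53.1 g 55.0 q [-39.  26.  11.  92.  -6.  63.  46.]
```

>>> arm_command(
  series="0 0 0 -0.05 160;0 0 0 -0.05 160;0 0 0 0 160",
)

```text
time_s: 4.68
tool_pos: [0.5825, 0.3101, 0.0675]
tool_rot: [-180.0, -0.0, 168.4]
force: [-5.4, -4.0, 11.8]
grip_width: 0.0531
grasp_force: 55.0
```

```bash
python3 st.py
```

```text
t 4.68 p [582.5 310.1  67.5] rot [-1.8000e+02 -2.0000e-02  1.6843e+02] F [-5.4 -4.  11.8] M [-0.936  1.286 -0.536] w 53.1 g 55.0 q [-38.  26.  10.  92.  -5.  63.  52.]
```

>>> arm_command(
  series="0 0 0 -0.05 160;0 0 0 0 160;0 0 0 0 160",
)

```text
time_s: 4.93
tool_pos: [0.5825, 0.31, 0.0675]
tool_rot: [-180.0, -0.0, 171.2]
force: [-5.7, -4.3, 13.0]
grip_width: 0.0531
grasp_force: 55.0
```

```bash
python3 st.py
```

```text
t 4.93 p [582.5 310.   67.5] rot [-1.7999e+02 -3.0000e-02  1.7116e+02] F [-5.7 -4.3 13. ] M [-0.937  1.312 -0.619] w 53.1 g 55.0 q [-38.  26.  10.  92.  -5.  63.  54.]
```

>>> arm_command(
  series="0 0 0 -0.05 160;0 0 0 0 160;0 0 0 0 160",
)

```text
time_s: 5.18
tool_pos: [0.5825, 0.3098, 0.0675]
tool_rot: [179.9, -0.1, 173.7]
force: [-5.6, -3.7, 13.6]
grip_width: 0.0531
grasp_force: 55.0
```

```bash
python3 st.py
```

```text
t 5.18 p [582.5 309.8  67.5] rot [ 1.7994e+02 -8.0000e-02  1.7370e+02] F [-5.6 -3.7 13.6] M [-0.798  1.4   -2.276] w 53.1 g 55.0 q [-38.  26.   9.  92.  -5.  63.  57.]
```

>>> arm_command(
  series="0 0 0 -0.03 160;0 0 0 0 160;0 0 0 0 160",
)

```text
time_s: 5.43
tool_pos: [0.5839, 0.3098, 0.0674]
tool_rot: [179.9, 0.1, 175.5]
force: [-2.0, -1.9, 10.4]
grip_width: 0.0529
grasp_force: 55.0
```

```bash
python3 st.py
```

```text
t 5.43 p [583.9 309.8  67.4] rot [1.7992e+02 9.0000e-02 1.7552e+02] F [-2.  -1.9 10.4] M [-0.631  0.582 -1.584] w 52.9 g 55.0 q [-37.  26.   9.  92.  -4.  63.  58.]
```

>>> arm_command(
  series="0 0 0 0.05 160;0 0 0 0.05 60;0 0 0 0 60;0 0 0 0 60;0 0 0 0 60",
  squeeze=15,
)

```text
time_s: 5.85
tool_pos: [0.5824, 0.3112, 0.0646]
tool_rot: [180.0, -0.0, 170.2]
force: [-0.5, 0.7, -0.3]
grip_width: 0.0654
grasp_force: 0.0
```

```bash
python3 st.py 583 310.5 67.5
```

```text
t 5.85 p [582.4 311.2  64.6] rot [179.99  -0.   170.24] F [-0.5  0.7 -0.3] M [-0.033 -0.004  0.   ] w 65.4 g 0.0 q [-38.  26.  10.  92.  -5.  62.  53.]
tool shift [-0.7 -0.6 -2.9] norm 3.1
```

>>> arm_command(
  series="0 0 0 0 80;0 0 0 0 120;0 0 0 0 120;0 0 0 0 120;0 0 0 0 160;0 0 0 0 160",
  squeeze=58,
)

```text
time_s: 6.35
tool_pos: [0.5823, 0.3101, 0.0645]
tool_rot: [-179.9, -0.0, 170.1]
force: [-1.2, -3.1, 2.5]
grip_width: 0.0528
grasp_force: 58.0
```

```bash
python3 st.py
```

```text
t 6.35 p [582.3 310.1  64.5] rot [-1.7992e+02 -3.0000e-02  1.7014e+02] F [-1.2 -3.1  2.5] M [-0.714  0.362 -0.056] w 52.8 g 58.0 q [-38.  26.  10.  92.  -5.  63.  53.]
```

>>> arm_command(
  series="0 0 0 0.05 160;0 0 0 0.05 160;0 0 0 0.05 160;0 0 0 0.05 160;0 0 0 0 160",
)

```text
time_s: 6.77
tool_pos: [0.5824, 0.3107, 0.0645]
tool_rot: [-180.0, 0.0, 158.7]
force: [-1.7, -2.3, 0.4]
grip_width: 0.0533
grasp_force: 58.0
```

```bash
python3 st.py
```

```text
t 6.77 p [582.4 310.7  64.5] rot [-1.7996e+02  1.0000e-02  1.5867e+02] F [-1.7 -2.3  0.4] M [-0.606  0.263  0.272] w 53.3 g 58.0 q [-40.  26.  12.  92.  -6.  63.  43.]
```

>>> arm_command(
  series="0 0 0 0.05 160;0 0 0 0.05 160;0 0 0 0.05 160;0 0 0 0.05 160;0 0 0 0 160;0 0 0 0 160",
)

```text
time_s: 7.27
tool_pos: [0.5826, 0.3111, 0.0645]
tool_rot: [180.0, 0.0, 147.4]
force: [0.5, -1.3, -0.0]
grip_width: 0.0529
grasp_force: 58.0
```

```bash
python3 st.py
```

```text
t 7.27 p [582.6 311.1  64.5] rot [1.7999e+02 3.0000e-02 1.4743e+02] F [ 0.5 -1.3 -0. ] M [-0.432 -0.003  0.559] w 52.9 g 58.0 q [-41.  26.  14.  92.  -7.  63.  32.]
```

>>> arm_command(
  series="0 0 0 0.05 160;0 0 0 0.05 160;0 0 0 0 160",
)

```text
time_s: 7.52
tool_pos: [0.5828, 0.3113, 0.0645]
tool_rot: [180.0, 0.0, 141.5]
force: [-0.2, -0.8, -0.2]
grip_width: 0.0533
grasp_force: 58.0
```

```bash
python3 st.py
```

```text
t 7.52 p [582.8 311.3  64.5] rot [1.7995e+02 2.0000e-02 1.4152e+02] F [-0.2 -0.8 -0.2] M [-0.212 -0.164  0.1  ] w 53.3 g 58.0 q [-42.  26.  15.  92.  -8.  63.  27.]
```

>>> arm_command(
  series="0 0 0 0.05 160;0 0 0 0.05 160;0 0 0 0.05 160;0 0 0 0.05 160;0 0 0 0 160",
)

```text
time_s: 7.93
tool_pos: [0.5831, 0.3116, 0.0645]
tool_rot: [179.9, 0.0, 130.1]
force: [3.2, 0.2, -2.0]
grip_width: 0.053
grasp_force: 58.0
```

```bash
python3 st.py
```

```text
t 7.93 p [583.1 311.6  64.5] rot [1.7989e+02 2.0000e-02 1.3014e+02] F [ 3.2  0.2 -2. ] M [-0.026 -0.592  0.395] w 53.0 g 58.0 q [-44.  27.  17.  92.  -9.  63.  16.]
```

>>> arm_command(
  series="0 0 0 0.05 160;0 0 0 0.05 160;0 0 0 0.05 160;0 0 0 0.05 160;0 0 0 0 160",
)

```text
time_s: 8.35
tool_pos: [0.5835, 0.3118, 0.0645]
tool_rot: [179.8, 0.0, 118.7]
force: [4.4, 2.0, -4.1]
grip_width: 0.0533
grasp_force: 58.0
```

```bash
python3 st.py
```

```text
t 8.35 p [583.5 311.8  64.5] rot [179.84   0.   118.7 ] F [ 4.4  2.  -4.1] M [ 0.272 -0.985  0.07 ] w 53.3 g 58.0 q [-45.  27.  19.  92. -10.  63.   5.]
```

>>> arm_command(
  series="0 0 0 0.05 160;0 0 0 0.05 160;0 0 0 0.05 160;0 0 0 0 160",
)

```text
time_s: 8.68
tool_pos: [0.5838, 0.312, 0.0645]
tool_rot: [179.8, -0.0, 110.1]
force: [5.4, 1.4, -4.9]
grip_width: 0.0531
grasp_force: 58.0
```

```bash
python3 st.py
```

```text
t 8.68 p [583.8 312.   64.5] rot [ 1.798e+02 -3.000e-02  1.101e+02] F [ 5.4  1.4 -4.9] M [ 0.318 -1.219  0.26 ] w 53.1 g 58.0 q [-47.  27.  21.  92. -11.  63.  -3.]
```

>>> arm_command(
  series="0 0 0 0.05 160;0 0 0 0.05 160;0 0 0 0.05 160;0 0 0 0.05 160;0 0 0 0.05 160;0 0 0 0 160",
)

```text
time_s: 9.18
tool_pos: [0.5844, 0.3122, 0.0646]
tool_rot: [179.7, -0.1, 95.8]
force: [7.1, 1.8, -5.6]
grip_width: 0.0529
grasp_force: 58.0
```

```bash
python3 st.py
```

```text
t 9.18 p [584.4 312.2  64.6] rot [ 1.7973e+02 -7.0000e-02  9.5840e+01] F [ 7.1  1.8 -5.6] M [ 0.334 -1.52   0.582] w 52.9 g 58.0 q [-49.  27.  24.  92. -12.  63. -16.]
```

>>> arm_command(
  series="0 0 0 0.04 160;0 0 0 0 160",
)

```text
time_s: 9.35
tool_pos: [0.5845, 0.3121, 0.0646]
tool_rot: [179.7, -0.1, 93.5]
force: [6.8, 1.9, -6.3]
grip_width: 0.0527
grasp_force: 58.0
```

```bash
python3 st.py
```

```text
t 9.35 p [584.5 312.1  64.6] rot [ 1.7973e+02 -1.0000e-01  9.3480e+01] F [ 6.8  1.9 -6.3] M [ 0.385 -1.538  0.096] w 52.7 g 58.0 q [-49.  27.  24.  92. -12.  63. -18.]
```

>>> arm_command(
  series="0 0 0 0.05 160;0 0 0 0.05 160;0 0 0 0.05 160;0 0 0 0 160",
)

```text
time_s: 9.68
tool_pos: [0.5848, 0.3121, 0.0646]
tool_rot: [179.7, -0.1, 84.9]
force: [6.8, 2.8, -6.9]
grip_width: 0.0528
grasp_force: 58.0
```

```bash
python3 st.py
```

```text
t 9.68 p [584.8 312.1  64.6] rot [ 1.797e+02 -1.500e-01  8.489e+01] F [ 6.8  2.8 -6.9] M [ 0.338 -1.791  0.317] w 52.8 g 58.0 q [-50.  28.  26.  92. -13.  63. -26.]
```

>>> arm_command(
  series="0 0 0 0.05 160;0 0 0 0.04 160;0 0 0 0 160;0 0 0 0 160",
)

```text
time_s: 10.02
tool_pos: [0.585, 0.3121, 0.0646]
tool_rot: [179.7, -0.2, 79.9]
force: [8.0, 2.3, -7.6]
grip_width: 0.0533
grasp_force: 58.0
```

```bash
python3 st.py
```

```text
t 10.02 p [585.  312.1  64.6] rot [ 1.7968e+02 -1.7000e-01  7.9870e+01] F [ 8.   2.3 -7.6] M [ 0.401 -1.919  0.426] w 53.3 g 58.0 q [-51.  28.  27.  92. -14.  63. -31.]
```

>>> arm_command(
  series="0 0 0 0.05 160;0 0 0 0 160;0 0 0 0 160",
)

```text
time_s: 10.27
tool_pos: [0.5851, 0.312, 0.0646]
tool_rot: [179.7, -0.2, 77.0]
force: [8.7, 2.4, -7.6]
grip_width: 0.053
grasp_force: 58.0
```

```bash
python3 st.py
```

```text
t 10.27 p [585.1 312.   64.6] rot [179.68  -0.18  77.01] F [ 8.7  2.4 -7.6] M [ 0.366 -1.907  0.514] w 53.0 g 58.0 q [-51.  28.  27.  92. -14.  63. -33.]
```

>>> arm_command(
  series="0 0 0 0.03 160;0 0 0 0 160;0 0 0 0 160",
)

```text
time_s: 10.52
tool_pos: [0.5852, 0.312, 0.0646]
tool_rot: [179.7, -0.2, 75.3]
force: [8.8, 2.3, -7.7]
grip_width: 0.0527
grasp_force: 58.0
```

```bash
python3 st.py
```

```text
t 10.52 p [585.2 312.   64.6] rot [179.68  -0.2   75.3 ] F [ 8.8  2.3 -7.7] M [ 0.372 -1.941  0.561] w 52.7 g 58.0 q [-52.  28.  28.  92. -14.  63. -35.]
```

>>> arm_command(
  series="0 0 0 0.02 160;0 0 0 0 160",
)

```text
time_s: 10.68
tool_pos: [0.5853, 0.312, 0.0646]
tool_rot: [179.7, -0.2, 74.1]
force: [8.6, 3.1, -7.6]
grip_width: 0.0529
grasp_force: 58.0
```

```bash
python3 st.py
```

```text
t 10.68 p [585.3 312.   64.6] rot [179.68  -0.2   74.12] F [ 8.6  3.1 -7.6] M [ 0.359 -1.952  0.633] w 52.9 g 58.0 q [-52.  28.  28.  92. -14.  63. -36.]
```

>>> arm_command(
  series="0 0 0 0.02 160;0 0 0 0 160",
)

```text
time_s: 10.85
tool_pos: [0.5853, 0.312, 0.0646]
tool_rot: [179.7, -0.2, 73.0]
force: [8.5, 2.5, -7.4]
grip_width: 0.0533
grasp_force: 58.0
```

```bash
python3 st.py
```

```text
t 10.85 p [585.3 312.   64.6] rot [179.67  -0.21  72.98] F [ 8.5  2.5 -7.4] M [ 0.366 -1.986  0.644] w 53.3 g 58.0 q [-52.  28.  28.  92. -14.  63. -37.]
```

>>> arm_command(
  series="0 0 0 0.015 160;0 0 0 0 160",
)

```text
time_s: 11.02
tool_pos: [0.5853, 0.312, 0.0646]
tool_rot: [179.7, -0.2, 72.2]
force: [8.7, 2.2, -7.7]
grip_width: 0.0532
grasp_force: 58.0
```

```bash
python3 st.py
```

```text
t 11.02 p [585.3 312.   64.6] rot [179.67  -0.21  72.16] F [ 8.7  2.2 -7.7] M [ 0.31  -2.03   0.783] w 53.2 g 58.0 q [-52.  28.  28.  92. -14.  63. -38.]
```

>>> arm_command(
  series="0 0 0 0.015 160;0 0 0 0 160",
)

```text
time_s: 11.18
tool_pos: [0.5854, 0.3119, 0.0646]
tool_rot: [179.7, -0.2, 71.3]
force: [8.3, 2.2, -7.1]
grip_width: 0.0534
grasp_force: 58.0
```

```bash
python3 st.py
```

```text
t 11.18 p [585.4 311.9  64.6] rot [179.67  -0.21  71.26] F [ 8.3  2.2 -7.1] M [ 0.276 -1.972  0.314] w 53.4 g 58.0 q [-52.  28.  29.  92. -15.  63. -39.]
```

>>> arm_command(
  series="0 0 0 0 160;0 0 0 0 160",
)

```text
time_s: 11.35
tool_pos: [0.5854, 0.3118, 0.0646]
tool_rot: [179.7, -0.2, 71.2]
force: [9.0, 2.7, -8.5]
grip_width: 0.053
grasp_force: 58.0
```

```bash
python3 st.py
```

```text
t 11.35 p [585.4 311.8  64.6] rot [179.69  -0.24  71.2 ] F [ 9.   2.7 -8.5] M [ 0.432 -2.     0.055] w 53.0 g 58.0 q [-52.  28.  29.  92. -15.  63. -39.]
```

>>> arm_command(
  series="0 0 0 0 60;0 0 0 0 20;0 0 0 0 0;0 0 0 0 0;0 0 -20 0 0;0 0 -40 0 0;0 0 -40 0 0",
  squeeze=15,
)

```text
time_s: 11.93
tool_pos: [0.5805, 0.3105, 0.1639]
tool_rot: [-179.8, 0.2, 71.1]
force: [0.5, 1.0, 0.3]
grip_width: 0.0857
grasp_force: 0.0
```

>>> arm_command(
  series="-38.8 7.8 0 0 0;-38.8 7.8 0 0 0;-38.8 7.8 0 0 0;-38.8 7.8 0 0 0;-38.8 7.8 0 0 0;-38.8 7.8 0 0 0;-38.8 7.8 0 0 0;-38.8 7.8 0 0 0;-38.8 7.8 0 0 0;-38.8 7.8 0 0 0;-38.8 7.8 0 0 0;-38.8 7.8 0 0 0;-38.8 7.8 0 0 0;-38.8 7.8 0 0 0;-38.8 7.8 0 0 0;-38.8 7.8 0 0 0;0 0 30 0 0;0 0 20 0 0;0 0 0 0 0",
)

```text
time_s: 13.52
tool_pos: [0.4957, -0.3154, 0.1106]
tool_rot: [-179.6, -0.1, 71.0]
force: [-0.6, 0.6, -0.1]
grip_width: 0.0874
grasp_force: 0.0
```

```bash
python3 st.py 503.8 -316.8 36 71.5
python3 - <<'E'
from h import *
t=cams.read_camera("top");s=cams.read_camera("scene")
cv2.imwrite("pics/t2.png",np.hstack([cv2.resize(t[100:220,60:360],(600,240)),cv2.resize(t[120:200,90:130],(120,240))]))
cv2.imwrite("pics/p2.png",np.vstack([cv2.resize(t[80:240,70:370],(750,400)), cv2.resize(np.hstack([s[140:215,190:330],s[255:330,295:370]]),(560,195))[:, :560] if 0 else cv2.copyMakeBorder(cv2.resize(np.hstack([s[140:215,190:330],s[255:330,295:370]]),(560,195)),0,0,0,190,0)]))
E
```

```text
t 13.52 p [ 495.7 -315.4  110.6] rot [-1.7957e+02 -8.0000e-02  7.0970e+01] F [-0.6  0.6 -0.1] M [0.021 0.142 0.043] w 87.4 g 0.0 q [-11.  21.  49. 101. -17.  66.  25.]
tool shift [ 1.3  8.1 74.6] norm 75.1
turn rad -0.009
```

View pics/p2.png

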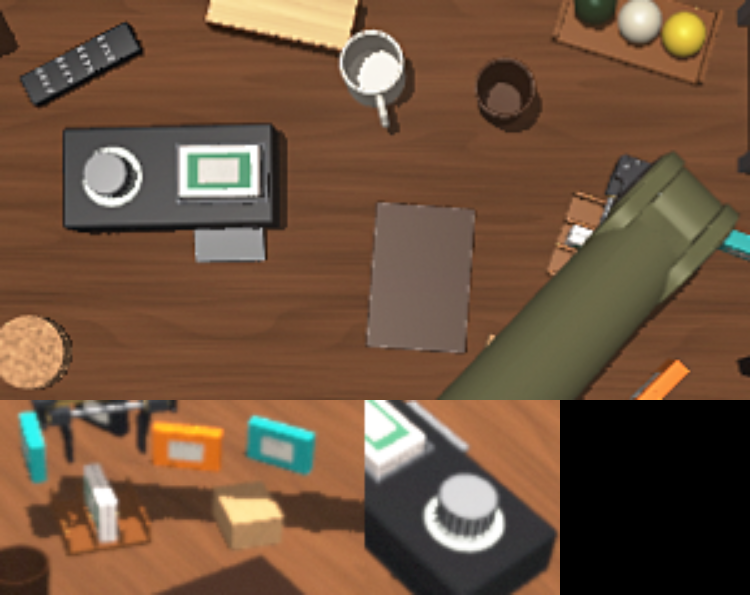

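>>> arm_command(
  series="1.3 8.1 0 -0.009 0;0 0 15 0 0;0 0 0 0 0;0 0 0 0 0",
)

```text
time_s: 13.95
tool_pos: [0.5077, -0.3175, 0.1003]
tool_rot: [180.0, -0.0, 71.6]
force: [0.0, 0.8, -0.7]
grip_width: 0.0874
grasp_force: 0.0
```

```bash
python3 st.py 503.8 -316.8 36 71.5
```

```text
t 13.95 p [ 507.7 -317.5  100.3] rot [ 1.7997e+02 -1.0000e-02  7.1650e+01] F [ 0.   0.8 -0.7] M [-0.138  0.027 -0.008] w 87.4 g 0.0 q [-10.  23.  48. 101. -18.  65.  26.]
tool shift [-0.5 -3.9 64.3] norm 64.4
turn rad 0.003
```

>>> arm_command(
  series="-0.5 -3.9 10 0 0;0 0 20 0 0;0 0 20 0 0;0 0 14 0 0;0 0 0 0 0;0 0 0 0 120;0 0 0 0 160;0 0 0 0 180;0 0 0 0 220;0 0 0 0 220;0 0 0 0 220;0 0 0 0 220",
  squeeze=20,
)

```text
time_s: 14.95
tool_pos: [0.5032, -0.3173, 0.0358]
tool_rot: [180.0, -0.0, 71.6]
force: [-0.6, -0.4, 1.1]
grip_width: 0.0484
grasp_force: 0.0
```

```bash
python3 st.py 463 -90 33
```

```text
t 14.95 p [ 503.2 -317.3   35.8] rot [ 1.7997e+02 -1.0000e-02  7.1560e+01] F [-0.6 -0.4  1.1] M [-0.12   0.069 -0.   ] w 48.4 g 0.0 q [ -8.  27.  46. 104. -22.  59.  29.]
tool shift [ 202.9 -110.     2.8] norm 230.8
```

>>> arm_command(
  series="0 0 0 0 220;0 0 0 0 220;0 0 0 0 220;0 0 0 0 220;0 0 0 0 220;0 0 0 0 220",
)

```text
time_s: 15.45
tool_pos: [0.5034, -0.3174, 0.0358]
tool_rot: [179.9, 0.0, 71.6]
force: [1.4, -1.3, 0.8]
grip_width: 0.0218
grasp_force: 19.8
```

```bash
python3 st.py 463 -90 33
```

```text
t 15.45 p [ 503.4 -317.4   35.8] rot [179.95   0.    71.56] F [ 1.4 -1.3  0.8] M [-0.12  -0.159 -0.015] w 21.8 g 19.8 q [ -8.  27.  46. 104. -22.  59.  29.]
tool shift [ 202.9 -110.3    2.8] norm 231.0
```

>>> arm_command(
  series="0 0 -15 0 220;0 0 -25 0 220;0 0 -25 0 220;37.5 -12.2 0 0 220;37.5 -12.2 0 0 220;37.5 -12.2 0 0 220;37.5 -12.2 0 0 220;37.5 -12.2 0 0 220;37.5 -12.2 0 0 220;0 0 10 -0.111 220;0 0 10 -0.111 220;0 0 10 -0.111 220;0 0 0 0 220;0 0 0 0 220",
)

```text
time_s: 16.62
tool_pos: [0.5038, -0.0809, 0.07]
tool_rot: [-179.9, 0.0, 90.4]
force: [-0.4, -0.4, -1.2]
grip_width: 0.022
grasp_force: 19.7
```

```bash
python3 st.py 505 -81 33.5 90.7
```

```text
t 16.62 p [503.8 -80.9  70. ] rot [-1.7989e+02  1.0000e-02  9.0430e+01] F [-0.4 -0.4 -1.2] M [-0.068  0.08   0.012] w 22.0 g 19.7 q [-33.  11.  43. 114.  -9.  58.  15.]
tool shift [-0.2  1.2 36.5] norm 36.6
turn rad -0.005
```

>>> arm_command(
  series="0 0 20 0 220;0 0 10 0 220;0 0 4 0 220;0 0 2 0 220;0 0 0 0 220;0 0 0 0 220",
)

```text
time_s: 17.12
tool_pos: [0.5052, -0.0808, 0.0351]
tool_rot: [180.0, 0.0, 90.6]
force: [0.2, -0.2, -1.4]
grip_width: 0.0218
grasp_force: 19.7
```

```bash
python3 st.py
```

```text
t 17.12 p [505.2 -80.8  35.1] rot [179.96   0.    90.59] F [ 0.2 -0.2 -1.4] M [-0.041  0.028 -0.005] w 21.8 g 19.7 q [-32.  15.  42. 116. -12.  54.  17.]
```

Lower 2 mm more, release, raise to about 55 mm.

>>> arm_command(
  series="0 0 1 0 220;0 0 1 0 220;0 0 0 0 220;0 0 0 0 170;0 0 0 0 150;0 0 0 0 100;0 0 0 0 0;0 0 0 0 0;0 0 0 0 0;0 0 -10 0 0;0 0 -10 0 0;0 0 0 0 0",
)

```text
time_s: 18.12
tool_pos: [0.5066, -0.081, 0.055]
tool_rot: [179.8, -0.0, 90.6]
force: [1.1, -0.4, 0.1]
grip_width: 0.0741
grasp_force: 0.0
```

```bash
python3 st.py
```

```text
t 18.12 p [506.6 -81.   55. ] rot [ 1.7977e+02 -2.0000e-02  9.0620e+01] F [ 1.1 -0.4  0.1] M [-0.089  0.037 -0.036] w 74.1 g 0.0 q [-33.  13.  43. 115. -10.  56.  16.]
```

>>> arm_command(
  series="0 0 0 0 0;0 0 0 0 0;0 -15 0 0 0;0 -12 0 0 0;0 -4 0 0 0;0 -4 0 0 0;0 -4 0 0 0;0 -4 0 0 0;0 -4 0 0 0;0 -4 0 0 0;0 -4 0 0 0;0 -4 0 0 0;0 0 0 0 0;0 0 0 0 0;0 0 0 0 0;0 0 -30 0 0;0 0 -30 0 0",
)

```text
time_s: 19.53
tool_pos: [0.4441, -0.0816, 0.112]
tool_rot: [-179.8, 0.1, 90.6]
force: [0.8, 0.4, 0.8]
grip_width: 0.0873
grasp_force: 0.0
```

```bash
python3 st.py
python3 - <<'E'
from h import *
t=cams.read_camera("top");s=cams.read_camera("scene")
a=cv2.resize(t[140:240,190:290],(390,390));b=cv2.resize(s[170:270,220:320],(390,390))
cv2.imwrite("pics/p3.png",np.hstack([a,b]))
cv2.imwrite("pics/t3.png",t);cv2.imwrite("pics/s3.png",s)
E
```

```text
t 19.53 p [444.1 -81.6 112. ] rot [-1.7975e+02  1.0000e-01  9.0610e+01] F [0.8 0.4 0.8] M [-0.04  -0.031  0.03 ] w 87.3 g 0.0 q [-37.  -2.  43. 119.   2.  63.   6.]
```

View pics/p3.png

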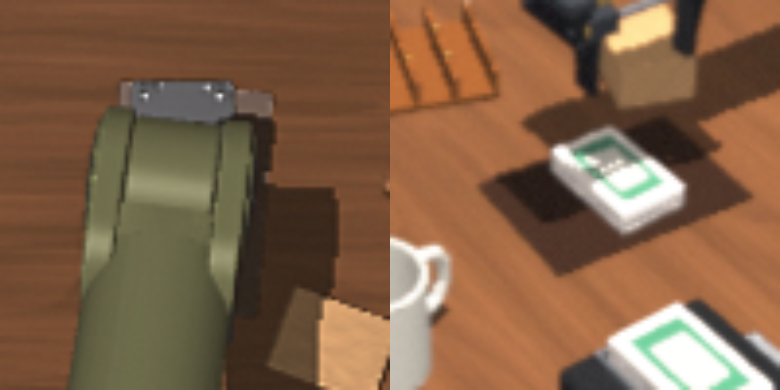

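Run:
```python
from h import *
s=cv2.imread("pics/s3.png");H=cv2.cvtColor(s,cv2.COLOR_BGR2HSV)
m=cv2.inRange(H,np.array([0,0,110]),np.array([180,70,255]))|cv2.inRange(H,np.array([50,40,60]),np.array([95,255,255]))
z=np.zeros_like(m);z[195:235,250:305]=m[195:235,250:305]
c=max(cv2.findContours(z,0,1)[0],key=cv2.contourArea);h=cv2.convexHull(c)
print(cv2.contourArea(c))
p=cv2.approxPolyDP(h,1.5,True).reshape(-1,2);q=plane("scene",p,.025)*1000
for a,b in zip(p,q.round(1)): print(a,b[:2])
```

```text
542.0
[261 208] [ 491.9 -133.4]
[276 202] [ 432.2 -132.3]
[295 217] [428.8 -34.9]
[295 221] [441.2 -19.2]
[279 229] [505.8 -16.5]
[262 214] [ 507. -106.]
```

```bash
python3 st.py 462 -82.3 8 91.2
```

```text
t 19.63 p [449.4 -81.6 116.6] rot [ 1.7953e+02 -5.0000e-02  9.0630e+01] F [ 0.8 -0.7  0.6] M [-0.038 -0.054  0.017] w 86.9 g 0.0 q [-37.  -3.  43. 119.   2.  63.   6.]
tool shift [ -0.8  12.6 108.6] norm 109.3
turn rad -0.01
```

>>> arm_command(
  series="-0.7 17.9 0 -0.01 0;0 0 30 0 0;0 0 30 0 0;0 0 10 0 0;0 0 0 0 0;0 0 0 0 0",
)

```text
time_s: 20.13
tool_pos: [0.4634, -0.0821, 0.0425]
tool_rot: [-179.9, 0.0, 91.2]
force: [0.4, -0.3, 0.9]
grip_width: 0.0871
grasp_force: 0.0
```

```bash
python3 st.py 462 -82.3 7 91.2
```

```text
t 20.13 p [463.4 -82.1  42.5] rot [-1.7993e+02  4.0000e-02  9.1180e+01] F [ 0.4 -0.3  0.9] M [-0.06   0.006 -0.018] w 87.1 g 0.0 q [-35.   8.  44. 121.  -7.  54.  14.]
tool shift [-0.2 -1.4 35.5] norm 35.5
turn rad -0.0
```

>>> arm_command(
  series="0 0 15 0 0;0 0 12 0 0;0 0 8 0 0;0 0 0 0 0;0 0 0 0 40;0 0 0 0 60;0 0 0 0 120;0 0 0 0 120;0 0 0 0 120;0 0 0 0 120",
  squeeze=20,
)

```text
time_s: 20.97
tool_pos: [0.464, -0.0817, 0.0081]
tool_rot: [180.0, -0.0, 91.2]
force: [-0.3, 0.1, 3.5]
grip_width: 0.0621
grasp_force: 20.0
```

```bash
python3 st.py 588.5 171 130 90.7
```

```text
t 20.97 p [464.  -81.7   8.1] rot [ 1.7996e+02 -2.0000e-02  9.1210e+01] F [-0.3  0.1  3.5] M [-0.082  0.244 -0.019] w 62.1 g 20.0 q [-33.  12.  44. 122. -11.  50.  18.]
tool shift [ 250.1  129.8 -121.9] norm 307.0
turn rad 0.009
```

>>> arm_command(
  series="0 0 -10 0 120;0 0 -25 0 120;0 0 -35 0 120;0 0 -35 0 120;0 0 -20 0 120;35.9 18.5 0 0 120;35.9 18.5 0 0 120;35.9 18.5 0 0 120;35.9 18.5 0 0 120;35.9 18.5 0 0 120;35.9 18.5 0 0 120;35.9 18.5 0 0.009 120;0 0 0 0 120;0 0 0 0 120;0 0 0 0 120",
)

```text
time_s: 22.22
tool_pos: [0.5875, 0.1713, 0.1325]
tool_rot: [-180.0, 0.1, 90.7]
force: [0.1, -1.2, -0.9]
grip_width: 0.0618
grasp_force: 20.0
```

```bash
python3 st.py 588.5 172 105 90.7
python3 - <<'E'
from h import *
s=cams.read_camera("scene");cv2.imwrite("pics/s4.png",s)
cv2.imwrite("pics/p4.png",cv2.resize(s[200:320,240:380],(700,600)))
E
```

```text
t 22.22 p [587.5 171.3 132.5] rot [-1.7996e+02  1.0000e-01  9.0690e+01] F [ 0.1 -1.2 -0.9] M [-0.154  0.051  0.011] w 61.8 g 20.0 q [-48.  19.  35.  96. -12.  68.  -9.]
tool shift [ 0.7  1.  27.5] norm 27.5
turn rad -0.0
```

View pics/p4.png

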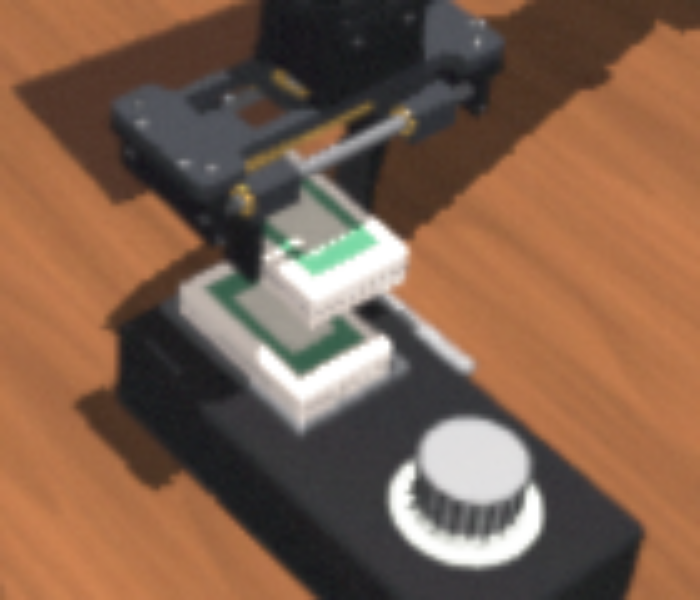

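Run:
```python
from h import *
print((plane("scene",[(302,260.4),(321.6,249.6)],.1494)*1000).round(1))
print((plane("scene",[(300.2,281.2),(318.2,269)],.082)*1000).round(1))
```

```text
[[619.4 222.6 149.4]
 [554.9 220.7 149.4]]
[[623.  227.2  82. ]
 [557.8 220.5  82. ]]
```

>>> arm_command(
  series="0.6 1.3 10 0 120;0 0 20 0 120;0 0 8 0 120;0 0 4 0 120;0 0 0 0 120;0 0 0 0 120",
)

```text
time_s: 22.77
tool_pos: [0.5893, 0.1723, 0.0909]
tool_rot: [180.0, -0.0, 90.6]
force: [-0.2, -0.5, -1.8]
grip_width: 0.0614
grasp_force: 20.0
```

```bash
python3 st.py 588.8 171.8 87.5 90.7
```

```text
t 22.77 p [589.3 172.3  90.9] rot [ 1.7998e+02 -1.0000e-02  9.0640e+01] F [-0.2 -0.5 -1.8] M [-0.111 -0.005  0.019] w 61.4 g 20.0 q [-47.  22.  34.  98. -14.  64.  -8.]
tool shift [-0.5 -0.5  3.4] norm 3.4
turn rad -0.001
```

>>> arm_command(
  series="-0.5 -0.5 2 0 120;0 0 1 0 120;0 0 0.5 0 120;0 0 0 0 120;0 0 0 0 120",
)

```text
time_s: 23.18
tool_pos: [0.5888, 0.1724, 0.0873]
tool_rot: [180.0, -0.0, 90.7]
force: [-0.0, -0.6, -1.6]
grip_width: 0.0618
grasp_force: 20.0
```

```bash
python3 st.py 588.8 171.8 87 90.7
```

```text
t 23.18 p [588.8 172.4  87.3] rot [ 1.7998e+02 -1.0000e-02  9.0700e+01] F [-0.  -0.6 -1.6] M [-0.119  0.106 -0.039] w 61.8 g 20.0 q [-47.  22.  34.  99. -14.  63.  -8.]
tool shift [-0.6  0.   0.3] norm 0.6
turn rad -0.0
```

>>> arm_command(
  series="-0.5 0 0.5 0 120;0 0 0.5 0 120;0 0 0 0 120;0 0 0 0 70;0 0 0 0 65;0 0 0 0 60;0 0 0 0 50;0 0 0 0 30;0 0 0 0 10;0 0 0 0 10;0 0 0 0 0;0 0 -10 0 0;0 0 -25 0 0;0 0 -40 0 0;-40 -20 0 0 0;-40 -20 0 0 0;-40 -20 0 0 0;-40 -20 0 0 0;0 0 0 0 0",
)

```text
time_s: 24.77
tool_pos: [0.513, 0.0125, 0.1619]
tool_rot: [-179.9, 0.0, 90.0]
force: [1.0, -0.5, -0.4]
grip_width: 0.0872
grasp_force: 0.0
```

```bash
cat > chk.py <<'E'
from h import *
import sys
t=cams.read_camera("top");s=cams.read_camera("scene");k=sys.argv[1]
T=cv2.cvtColor(t,cv2.COLOR_BGR2HSV)
blobs("top",t,cv2.inRange(T,np.array([0,0,190]),np.array([180,255,255])),.104,roi=(135,125,185,168))
cv2.imwrite(f"pics/q{k}.png",np.hstack([cv2.resize(t[120:180,90:190],(400,500)) if 0 else cv2.resize(t[110:190,110:190],(400,500)),cv2.resize(s[235:325,270:342],(400,500))]))
E
python3 chk.py 1; python3 st.py
```

```text
top px [155. 148.] ctr mm 586.9 173.3 size 27.8 49.5 ang 0.7
top px [151. 147.] ctr mm 586.8 180.4 size 85.2 62.0 ang 88.4
t 24.87 p [515.8  20.2 162.2] rot [ 1.799e+02 -1.300e-01  9.046e+01] F [ 0.4  0.1 -0.3] M [-0.039  0.038 -0.005] w 87.1 g 0.0 q [-44.   4.  41. 108.  -3.  69.  -2.]
```

View pics/q1.png

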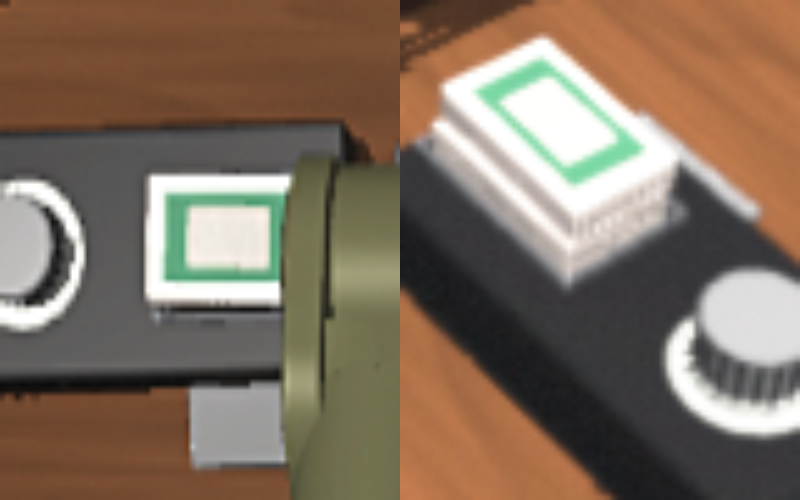

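>>> arm_command(
  series="-40 0 0 0 0;-40 0 0 0 0;-40 0 0 0 0;-40 0 0 0 0;0 0 0 0 0;0 0 0 0 0;0 0 0 0 0",
)

```text
time_s: 25.45
tool_pos: [0.5187, -0.1365, 0.1611]
tool_rot: [180.0, -0.0, 90.8]
force: [-0.6, 0.1, 0.1]
grip_width: 0.0874
grasp_force: 0.0
```

```bash
python3 chk.py 2; python3 st.py
```

```text
top px [155. 148.] ctr mm 586.9 172.0 size 58.7 101.2 ang 0.7
t 25.55 p [ 518.6 -135.6  160.9] rot [-1.7999e+02 -3.0000e-02  9.0910e+01] F [-0.6  0.5  0.8] M [-0.115  0.032  0.032] w 87.0 g 0.0 q [-32.   8.  48. 105.  -7.  69.  19.]
```

```bash
python3 -c "
from cell import env
print(env.sign_off())"
```

```text
the job is handed in; nothing more can be done
None
```

I handed the job in at about 25.6 s of robot time. The dial went back to its end stop and then forward four clicks, counted by torque drops. The cassette lies flat about 2 mm off the one in the tray and square with it, by the top camera. The sign-off gave no verdict.

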